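# Tip the parts carton down into its taped bay and push it home against the steel box

### The job

Tip the tall standing cardboard carton over towards the stainless box by pushing it near its top, so that it falls down flat inside the taped outline; then push it along until its top end sits squarely against the side of the box, still inside the outline. Only push it, do not pick it up, and leave the other fittings where they lie.

Things in the scene. Friction and masses are not known exactly. Their poses are not given: they have to be found in the camera images.
- carton: Plain cardboard carton, 40 mm deep (its x), 76 wide (y), 150 tall (z), about 0.25 kg, loose, rigid, standing upright by the outline's end strip away from the box. Origin: centre of its underside; z runs to its top end; x is square to its wide faces and at first points (within 0.1 rad) towards the box, the way it must fall. Lying on a wide face it is 40 mm high, its origin 20 mm up.
- carton_top (a point): Centre of the carton's top end face, 150 mm from the carton's origin along its z; axes as the carton's.
- bay: U-shaped outline of flat black tape, 12 mm wide, on the marble, closed by the box at its fourth side; inside 200 mm long (x) by 140 wide (y). Fixed. Origin: its centre, at shelf height 0; z up, x points to the box, whose wall is at x = +100 mm; inner tape edges at x = -100 and y = +-70 mm. At first the carton's origin is at x = -105 to -85 mm, y within 10 mm.
- steelbox: Closed stainless box with hinged lid and spring clip, 110 mm (its x) by 170 mm (its y) by 72 mm high; heavy, does not move. Axes parallel to the outline's; its flat wall facing the outline is at its x = -55 mm. The clip is on its -y side, the hinge on its +y side. Origin: centre of its underside.
- hinge_cover: Loose white ceramic seat hinge cover, a 52 mm round dome with a short tongue, 26 mm high; not part of the work. Origin: centre of the dome's underside.
- shower_holder: Loose black plastic shower holder, 50 x 44 mm base with a ring cup on a stem, about 70 mm high; not part of the work. Origin: centre of its underside.
- nut: Loose chrome hexagon nut, 36 mm across flats, 18 mm high; not part of the work. Origin: centre of its underside.
- tee: Loose blue plastic pipe tee lying flat, 84 mm long (its x), branch 42 mm out to its +y, 36 mm high; not part of the work. Origin: under the middle of the run, at shelf height.
Things that resemble listed ones, but are neither listed nor needed, are in the scene too. What is shaped like the carton but blue is not meant.

How it is judged:
By the outcome, as a careful person would: the job done as asked, in the order asked, and still so for the second after the job is handed in, with the robot touching nothing.
It also fails if it takes over 45 s, if anything falls off the work surface, if the arm or the gripper's body presses on something with over 40 N, if the wrist force passes 120 N, or if a joint passes its speed limit or range.

### The arm

A 6-joint arm with a two-finger parallel gripper is mounted at the origin on the work surface. World frame = base frame: x ahead of the robot, y to its left, z up, the work surface at z = 0. Lengths are in m, angles in rad, forces in N, time in s.
With the tool pointing down it reaches from about 0.225 to 0.875 m from the base axis. Payload 3.4 kg.
Tool frame: the origin (TCP) lies between the finger pads; the fingertips stand 8 mm ahead of it and the grasp point (between the pads) lies 11 mm behind it; z points along the fingers, y is the line along which they close (so a half turn about z gives the same grasp; the last joint's range is limited). The gripper opens to 85 mm and grips with 20 to 120 N. Pads are 22 mm wide; open, the fingers measure 114 mm over their backs; the gripper's body (76 mm by 85 mm) begins 54 mm behind the grasp point. The pads swing forward as they close: fully open they stand 13 mm farther back than shut.
Start: joints at [-1.258, 0.276, 1.505, -0, 1.361, -0.121], TCP at [0.242, -0.522, 0.239] pointing down, gripper open.
Joint ranges: [-2.89, 2.89], [-0.75, 2.08], [0.22, 2.7], [-1.18, 4.32], [0.11, 2.71], [-2.7, 2.7]. Speed limits (rad/s): [2.57, 2.57, 3.14, 3.14, 3.14, 3.14].

### API

Orientations are given as a unit quaternion [w, x, y, z].
In Python, from rig import manip, optics, finder gives the robot as it stands.
- The arm moves only by the tool servo_tool, never from a script. Its argument "increments" is a list of rows, each a list of 7 numbers: the shift along the tool's x, y, z in cm, then the turn, a rotation vector about the tool's x, y, z in degrees, then the closure, from -1 (fully open) to 1 (shut). In form: [[x, y, z, rx, ry, rz, gripper], ...]. A call has exactly 5 rows; each row shifts and turns the commanded pose from where the row before left it, along the tool's axes as they then stand; what a row does not reach is not made up. A row lasts 1/10 s, in which the tool goes at most 50 mm and 8.59 degrees, less where a joint would pass 70% of its speed; a pose out of reach is approached as far as the arm can. A call is refused whole if a number of a shift passes 5 or a number of a turn 8.59, either way. A call with a gripper value outside its range is refused whole. The fingers move at their own pace and stop on an object; "squeeze" is the grip in N (left out, the last holds). Time passes only in rows, so rows that do not move let the fingers close, or fill a call up. It gives the time, the measured TCP pose, the force, the opening and the grip force at its end, in the units of the state.
- manip.get_state(): the state, without advancing time (a new reading comes with each control period).
- optics.get_image(name): name is "side" or "top"; returns the picture (480x640x3 uint8, red, green, blue); there is no depth.
- optics.get_calibration(name): a dict with "fov_y" (degrees; the focal length in pixels is half the picture's height over the tangent of half this angle, whatever the lens; pixels are square), "cx", "cy" (the principal point, pixels), "world_to_cam" (4x4, takes a point from world to camera coordinates). Camera axes: x right, y down, z forward; pixel columns grow to the right and rows downward; lengths in m; the calibration is good to about 2 mm. A picture is of the moment at which its call begins. get_calibration takes no time and is no camera call.
- manip.sign_off(): hands the job in; it is judged then, once.
Trained networks look in the newest picture that a camera, given by its name, has taken for a name from the list of things; names that differ only in an ending like _2 or _b are one class to them, and where a whole thing is asked for, a point or a joint stands for the part that bears it (a point fixed in the world has none). Each returns a list of dicts, best first, with "p" (0 to 1); they miss things now and then, are a little off and sometimes report something else, mostly with a low value. They report only what shows in the picture. A call takes as long as a camera call. They do not tell look-alikes from the thing itself.
- finder.silhouettes(label, camera): "region" (480x640 bool, what is visible of it) and "box" ([centre column, centre row, width, height] in pixels, round what is visible of it).
- finder.tip_of(label, camera): "at" ([column, row] in pixels: a listed point, or the origin of a listed thing).
The state is a dict: "clock": time; "qpos": joint angles; "qd": joint speeds; "effort": joint torques, N m; "position": TCP position; "ee_rot": TCP orientation; "contact_force": force on the tool from outside, world axes, zero at the start; "moment": the same for the moment, N m; "width": finger opening in m; "gripper_force": force on a finger pad.
Only numpy, scipy, OpenCV 4.12 (cv2) and the standard library are available. Lean on these libraries where they do the work, as an engineer would, in place of code of your own. Each camera call takes 0.05 s, during which the arm holds its last target. There are 200 camera calls.

## Working session

There is one attempt and no reset: what is moved stays moved. The work goes in short steps, Python scripts to look and compute and a tool call to move; the robot and the scene stay as the last step left them, time stands still between calls to the robot, and variables do not carry over. Pictures are saved under pics/ and viewed, at most 10 in all, crops included, and the job is handed in when it is done.

Besides the shell and the picture viewer there is one more tool, called after "Emit:" in YAML: its name, and indented under it one key for each argument. servo_tool: Moves the arm, as the interface text tells. Its arguments: {"type":"object","properties":{"increments":{"type":"array","items":{"type":"array","items":{"type":"number"}}},"squeeze":{"type":"number"}},"required":["increments"]}

```bash
mkdir -p pics; cat > h.py <<'E'
import numpy as np, cv2
from rig import manip, optics, finder
def cal(n):
    c=optics.get_calibration(n); f=240/np.tan(np.radians(c["fov_y"])/2); return f,c["cx"],c["cy"],np.array(c["world_to_cam"])
def ray(n,p):
    f,cx,cy,T=cal(n); d=T[:3,:3].T@np.array([(p[0]-cx)/f,(p[1]-cy)/f,1]); o=-T[:3,:3].T@T[:3,3]; return o,d
def at_z(n,p,z=0):
    o,d=ray(n,p); return o+d*(z-o[2])/d[2]
def proj(n,P):
    f,cx,cy,T=cal(n); q=T[:3,:3]@np.array(P)+T[:3,3]; return np.array([cx+f*q[0]/q[2],cy+f*q[1]/q[2]])
def snap(n,fn,crop=None,s=1):
    im=optics.get_image(n)[:,:,::-1]
    if crop: a,b,c,d=crop; im=im[b:d,a:c]
    cv2.imwrite('pics/'+fn,cv2.resize(im,None,fx=s,fy=s,interpolation=cv2.INTER_CUBIC)); return im
E
python3 - <<'E'
from h import *
np.set_printoptions(precision=3,suppress=True)
for n in("top","side"):
    snap(n,n+"0.png"); print(n,optics.get_calibration(n))
    for l in("carton","carton_top","bay","steelbox"):
        z={"carton_top":.15}.get(l,0)
        for r in finder.tip_of(l,n)[:3]: print(l,r["p"],np.array(r["at"]),at_z(n,r["at"],z))
E
```

```text
top {'fov_y': 53.30660546287061, 'cx': 320.8599169613922, 'cy': 231.02101537388918, 'world_to_cam': array([[-0.001, -1.   ,  0.004, -0.001],
       [-0.98 ,  0.   , -0.199,  0.595],
       [ 0.199, -0.004, -0.98 ,  0.662],
       [ 0.   ,  0.   ,  0.   ,  1.   ]])}
carton 0.95 [466.3 272.1] [ 0.54  -0.236  0.   ]
carton 0.81 [447.1 193.3] [ 0.672 -0.212  0.   ]
carton 0.74 [372.8 247.4] [ 0.58  -0.086  0.   ]
carton_top 0.84 [502.3 255.9] [ 0.544 -0.238  0.15 ]
carton_top 0.64 [473.1 159.8] [ 0.676 -0.208  0.15 ]
carton_top 0.56 [385.9 227. ] [ 0.582 -0.087  0.15 ]
bay 0.26 [213.9 266.4] [0.549 0.171 0.   ]
steelbox 0.56 [213.4 264.8] [0.552 0.172 0.   ]
side {'fov_y': 44.335116089903984, 'cx': 318.0881601405232, 'cy': 240.35566857217708, 'world_to_cam': array([[-0.959, -0.283,  0.006,  0.563],
       [-0.212,  0.704, -0.677,  0.193],
       [ 0.188, -0.651, -0.736,  0.808],
       [ 0.   ,  0.   ,  0.   ,  1.   ]])}
carton 0.9 [307.6 187.8] [ 0.668 -0.208  0.   ]
carton 0.75 [335.8 244.8] [ 0.583 -0.088  0.   ]
carton 0.72 [375.1 190.4] [ 0.549 -0.237  0.   ]
carton_top 0.94 [340.3 175.2] [ 0.581 -0.091  0.15 ]
carton_top 0.76 [386.5 122.2] [ 0.543 -0.239  0.15 ]
carton_top 0.62 [305.4 115.2] [ 0.674 -0.218  0.15 ]
steelbox 0.75 [310.2 384.2] [0.548 0.169 0.   ]
```

View pics/top0.png

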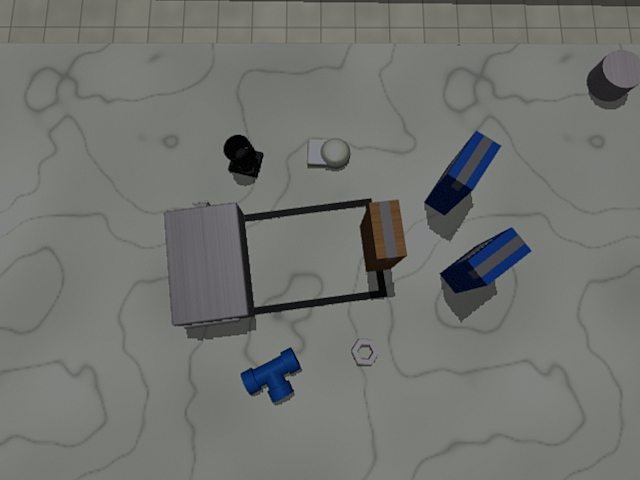

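View pics/side0.png

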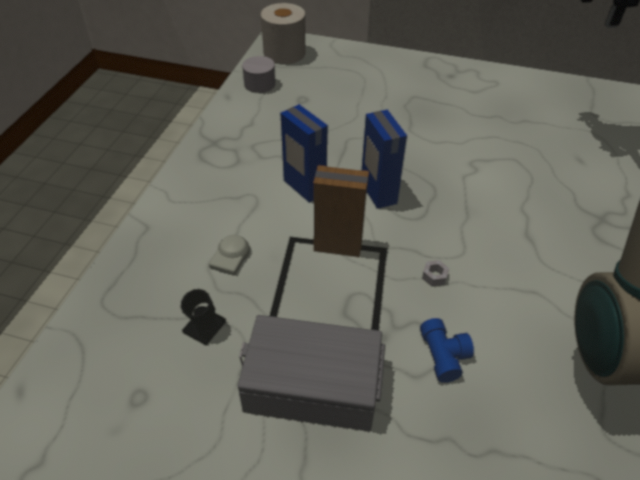

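```bash
python3 - <<'E'
from h import *
np.set_printoptions(precision=4,suppress=True)
n="top"
im=snap(n,"crop1.png",(340,120,540,310),3); im=cv2.imread('pics/top0.png')
g=im.max(2)
# rectified ground picture, 1 mm/px : x world .40...75 rows, y world -.3...3 cols
H=[];W=[]
for X,Y in((.4,-.3),(.4,.3),(.75,.3),(.75,-.3)): H.append([(Y+.3)*1000,(X-.4)*1000]); W.append(proj(n,(X,Y,0)))
M=cv2.getPerspectiveTransform(np.float32(W),np.float32(H))
r=cv2.warpPerspective(im,M,(600,350),flags=cv2.INTER_CUBIC); cv2.imwrite('pics/rect.png',r)
d=(r.max(2)<45).astype(np.uint8)
# side tapes: for columns between y=-.02...08, dark rows centroids
for lo,hi in((.46,.56),(.58,.70)):
    P=[]
    for c in range(240,370):
        k=np.where(d[int((lo-.4)*1000):int((hi-.4)*1000),c])[0]
        if 5<len(k)<22: P.append((c/1000-.3,lo+k.mean()/1000,len(k)))
    P=np.array(P); a=np.polyfit(P[:,0],P[:,1],1); print(len(P),a,np.polyval(a,0),P[:,2].mean(),np.std(P[:,1]-np.polyval(a,P[:,0])))
# box top edge corners at z=.072
for c,nm in(("steelbox","s"),("carton","c")):
    for cam in("top","side"):
        for q in finder.silhouettes(c,cam)[:3]:
            k,_=cv2.findContours(q["region"].astype(np.uint8),0,1); k=max(k,key=cv2.contourArea)
            print(c,cam,q["p"],np.array(q["box"]),cv2.approxPolyDP(k,4,True)[:,0].tolist())
s=manip.get_state(); print(s["position"],s["ee_rot"],s["clock"])
E
```

```text
130 [-0.1351  0.493 ] 0.49298851411326117 10.484615384615385 0.00024361371431484162
130 [-0.1322  0.6475] 0.647498735473651 10.484615384615385 0.00026507135166918154
steelbox top 0.98 [210.4 264.3  89.6 123. ] [[165, 212], [172, 324], [192, 328], [253, 317], [243, 216], [236, 204], [198, 202], [190, 209]]
steelbox side 0.58 [312.2 372.4 151.5 117.6] [[258, 315], [240, 353], [242, 411], [369, 431], [381, 393], [381, 331]]
carton top 0.75 [484.4 260.8  90.   63.8] [[529, 249], [509, 228], [464, 253], [440, 275], [456, 293], [476, 289]]
carton top 0.73 [382.1 236.4  48.6  74. ] [[397, 200], [367, 206], [359, 225], [365, 271], [389, 269], [406, 255]]
carton top 0.62 [463.9 176.1  76.9  83.2] [[478, 132], [471, 136], [431, 190], [427, 205], [444, 215], [473, 189], [500, 147]]
carton side 0.85 [306.2 153.8  49.2 102.3] [[297, 105], [281, 115], [284, 180], [311, 201], [317, 168], [327, 163], [328, 127]]
carton side 0.76 [340.2 212.2  54.7  91.3] [[318, 166], [314, 250], [358, 257], [368, 171]]
carton side 0.66 [386.5 159.2  52.6  98.1] [[388, 110], [367, 114], [362, 169], [369, 171], [367, 191], [378, 208], [397, 202], [407, 138]]
[ 0.2417 -0.5218  0.2394] [0.0001 0.9766 0.2152 0.    ] 0.75
```

View pics/crop1.png

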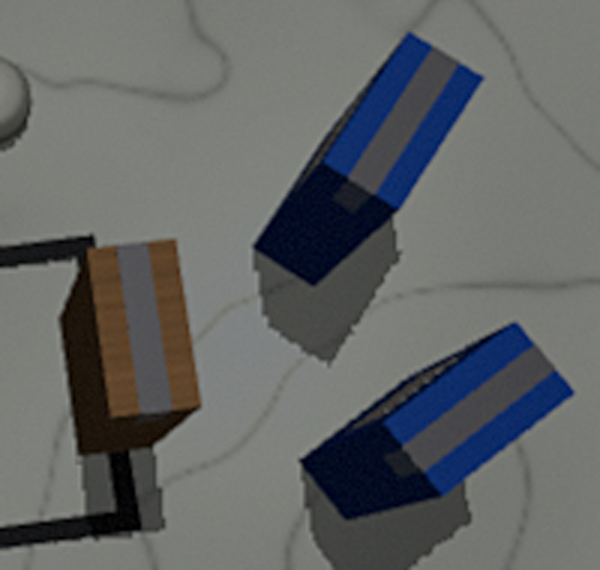

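View pics/rect.png

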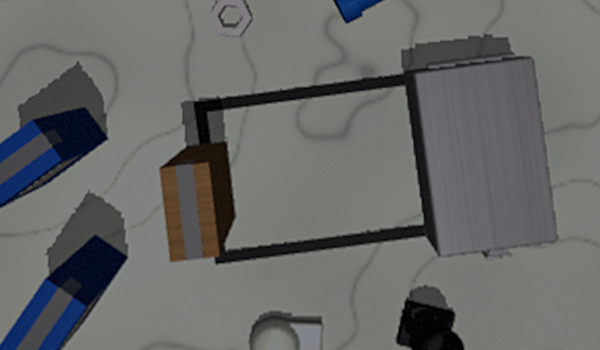

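The brown carton (top view, about (383,235)) is the one. The blue look-alikes are at (463,172) and (485,260), and the close crop confirms this. The bay is centred at about (0.568, 0.019) with its x axis at 97.6°, and the box wall lies 0.10 m along that axis.

Emit:
servo_tool:
  increments:
    - [4,-1.7,0,0,0,0,0]
    - [4,-1.7,0,0,0,0,0]
    - [4,-1.7,0,0,0,0,0]
    - [4,-1.7,0,0,0,0,0]
    - [4,-1.7,0,0,0,0,0]

```text
clock: 1.25
position: [0.3884, -0.3593, 0.2395]
ee_rot: [0.0, 0.977, 0.215, 0.0]
contact_force: [0.4, -0.8, 0.2]
width: 0.0429
gripper_force: 0.0
```

Emit:
servo_tool:
  increments:
    - [4,-1.7,0,0,0,0,0]
    - [4,-1.7,0,0,0,0,0]
    - [4,-1.7,0,0,0,0,0]
    - [4,-1.7,0,0,0,0,0]
    - [4,-1.7,0,0,0,0,0]

```text
clock: 1.75
position: [0.5343, -0.1979, 0.2395]
ee_rot: [0.0, 0.977, 0.215, 0.0]
contact_force: [0.6, -1.4, 0.2]
width: 0.0427
gripper_force: 0.0
```

Emit:
servo_tool:
  increments:
    - [0,0,0,0,0,-8,0]
    - [0,0,0,0,0,-8,0]
    - [0,0,0,0,0,-8,0]
    - [0,0,0,0,0,-8,0]
    - [0,0,0,0,0,-8,0]

```text
clock: 2.25
position: [0.5333, -0.1993, 0.2393]
ee_rot: [0.0, 0.842, 0.539, -0.0]
contact_force: [0.0, 0.3, -0.2]
width: 0.0426
gripper_force: 0.0
```

Emit:
servo_tool:
  increments:
    - [0,0,0,0,0,-8,0]
    - [0,0,0,0,0,-8,0]
    - [0,0,0,0,0,-8,0]
    - [0,0,0,0,0,-8,0]
    - [0,0,0,0,0,0,0]

```text
clock: 2.75
position: [0.5332, -0.1994, 0.2393]
ee_rot: [0.0, 0.664, 0.748, -0.0]
contact_force: [0.0, 0.5, -0.1]
width: 0.0428
gripper_force: 0.0
```

```bash
cat >> h.py <<'E'
from scipy.spatial.transform import Rotation as R
C=np.array([.5676,.0191]); A=np.radians(97.6); BX=np.array([np.cos(A),np.sin(A)]); BY=np.array([-BX[1],BX[0]])
def bay(p): d=np.array(p)[:2]-C; return np.array([d@BX,d@BY])
def st():
    s=manip.get_state(); w,x,y,z=s["ee_rot"]; m=R.from_quat([x,y,z,w]).as_matrix()
    print("t",s["clock"],"pos",np.round(s["position"],4),"bay",np.round(bay(s["position"]),4),"yaw",np.degrees(np.arctan2(m[1,0],m[0,0])).round(2),"zax",m[:,2].round(3),"F",np.round(s["contact_force"],1),"w",s["width"])
E
python3 - <<'E'
from h import *
st()
c=[at_z("top",(340+a/3,120+b/3),.15)[:2] for a,b in((88,248),(176,240),(200,405),(112,417))]
print([bay(x).round(4) for x in c]); m=np.mean(c,0); print(bay(m)); 
e=(c[0]+c[1]-c[2]-c[3]); print(np.degrees(np.arctan2(*e[::-1])), "carton y dir; bay y dir 187.6 or 7.6")
for p in((236,204),(253,317),(165,212),(172,324)): print(bay(at_z("top",p,.072)))
for p in((258,315),(381,331),(240,353)): print(bay(at_z("side",p,.072)))
E
```

```text
t 2.75 pos [ 0.5332 -0.1994  0.2393] bay [-0.212  0.063] yaw 96.84 zax [ 0. -0. -1.] F [ 0.   0.5 -0.1] w 0.042831138872194086
[array([-0.0906, -0.0363]), array([-0.13  , -0.0347]), array([-0.1281,  0.0399]), array([-0.0893,  0.04  ])]
[-0.10952235  0.00220664]
6.3748618979586835 carton y dir; bay y dir 187.6 or 7.6
[ 0.09679926 -0.0801618 ]
[0.08912181 0.08919054]
[ 0.20305339 -0.08191303]
[0.20451717 0.08358126]
[ 0.09938756 -0.07995019]
[0.09883389 0.08533769]
[ 0.16062362 -0.08948834]
```

Emit:
servo_tool:
  increments:
    - [2.9,3,0,0,0,0,0]
    - [2.9,3,0,0,0,0,0]
    - [0,0,3.5,0,0,0,0]
    - [0,0,3.5,0,0,0,0]
    - [0,0,3.5,0,0,0,0]

```text
clock: 3.25
position: [0.5863, -0.1342, 0.1334]
ee_rot: [0.001, 0.664, 0.747, 0.0]
contact_force: [-0.9, -0.3, -0.8]
width: 0.0426
gripper_force: 0.0
```

```bash
python3 - <<'E'
from h import *
st(); snap("side","a.png",(220,60,480,260),3)
E
```

```text
t 3.25 pos [ 0.5863 -0.1342  0.1334] bay [-0.1544  0.0018] yaw 96.72 zax [ 0.001 -0.001 -1.   ] F [-0.9 -0.3 -0.8] w 0.04262390248889057
```

View pics/a.png

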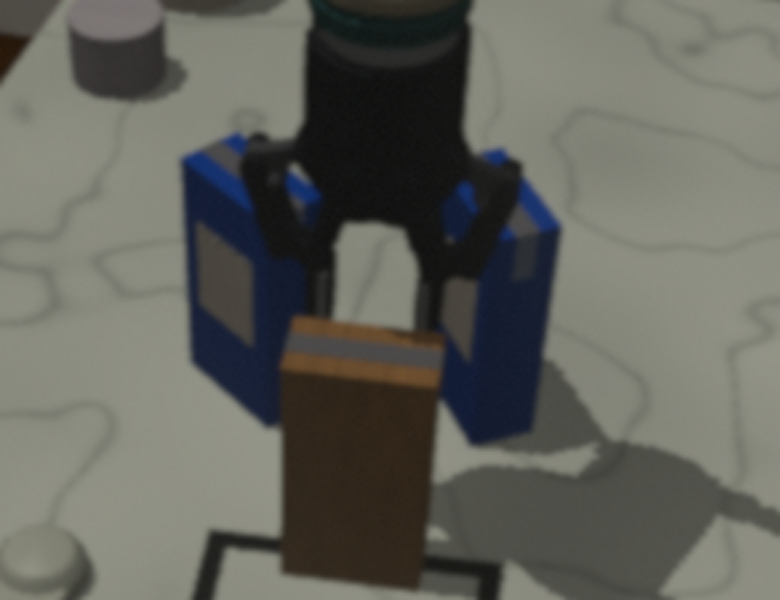

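The picture shows the fingers centred behind the carton, at crop pixels (320,300) and (428,305), with a clear gap to its back face. Next I push gently.

Emit:
servo_tool:
  increments:
    - [0.7,0,0,0,0,0,0]
    - [0.7,0,0,0,0,0,0]
    - [0.7,0,0,0,0,0,0]
    - [0.7,0,0,0,0,0,0]
    - [0.7,0,0,0,0,0,0]

```text
clock: 3.8
position: [0.5823, -0.0994, 0.1358]
ee_rot: [0.001, 0.664, 0.748, 0.001]
contact_force: [-0.9, 0.4, -1.2]
width: 0.0428
gripper_force: 0.1
```

Emit:
servo_tool:
  increments:
    - [0.6,0,0,0,0,0,0]
    - [0.6,0,0,0,0,0,0]
    - [0.6,0,0,0,0,0,0]
    - [0.5,0,0,0,0,0,0]
    - [0.5,0,0,0,0,0,0]

```text
clock: 4.3
position: [0.5782, -0.0717, 0.1342]
ee_rot: [-0.0, 0.664, 0.748, -0.0]
contact_force: [0.1, 0.2, -0.1]
width: 0.0425
gripper_force: 0.0
```

```bash
python3 - <<'E'
from h import *
st(); snap("side","b.png",(180,60,480,460),1.5)
E
```

```text
t 4.3 pos [ 0.5782 -0.0717  0.1342] bay [-0.0914  0.0015] yaw 96.86 zax [-0. -0. -1.] F [ 0.1  0.2 -0.1] w 0.042518543646545115
```

View pics/b.png

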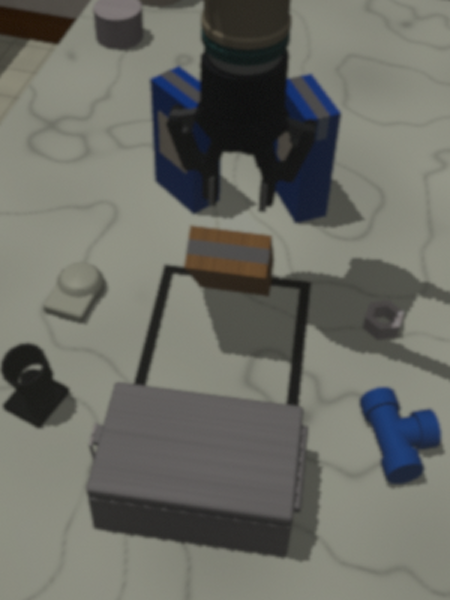

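The picture shows the carton in mid-fall, top end at crop (230,260), heading straight for the box. I back off and let it settle.

Emit:
servo_tool:
  increments:
    - [0,0,0,0,0,0,0]
    - [0,0,0,0,0,0,0]
    - [-2,0,0,0,0,0,0]
    - [-3,0,0,0,0,0,0]
    - [-1,0,0,0,0,0,0]

```text
clock: 4.85
position: [0.5861, -0.1342, 0.1343]
ee_rot: [0.001, 0.664, 0.748, -0.0]
contact_force: [-0.2, 0.4, -0.2]
width: 0.0429
gripper_force: 0.0
```

```bash
python3 - <<'E'
from h import *
st(); im=snap("side","c.png",(180,160,480,460),2)
hs=cv2.cvtColor(im,cv2.COLOR_BGR2HSV); 
for l in("carton","carton_top"):
  for n in("side","top"):
    optics.get_image(n)
    for r in finder.tip_of(l,n)[:3]: print(l,n,round(r["p"],2),bay(at_z(n,r["at"],.02)).round(4))
cv2.imwrite('pics/top_c.png',optics.get_image("top")[:,:,::-1])
E
```

```text
t 4.85 pos [ 0.5861 -0.1342  0.1343] bay [-0.1544  0.0019] yaw 96.76 zax [ 0.001 -0.002 -1.   ] F [-0.2  0.4 -0.2] w 0.042913628870256945
carton side 0.92 [-0.2304  0.0543]
carton side 0.88 [-0.0723 -0.0006]
carton side 0.64 [-0.227  -0.0693]
carton top 0.66 [-0.2429  0.0602]
carton_top side 0.91 [ 0.0689 -0.0027]
carton_top side 0.82 [-0.4158 -0.1071]
carton_top side 0.72 [-0.4386  0.054 ]
carton_top top 0.86 [-0.3011  0.0465]
carton_top top 0.79 [ 0.073  -0.0015]
```

View pics/c.png

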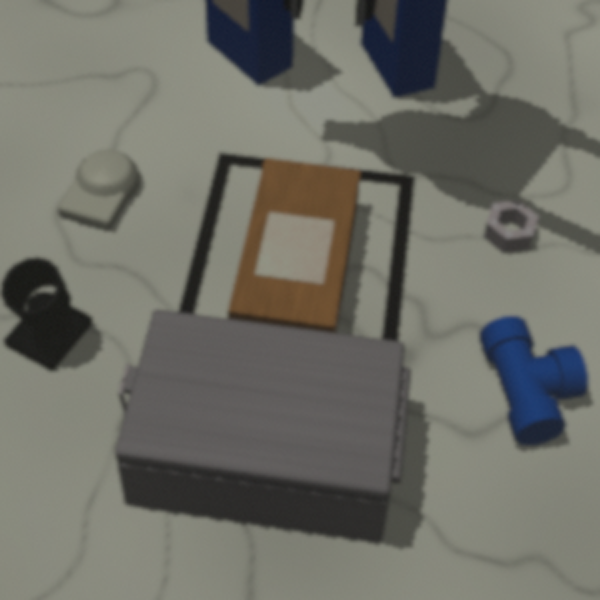

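View pics/top_c.png

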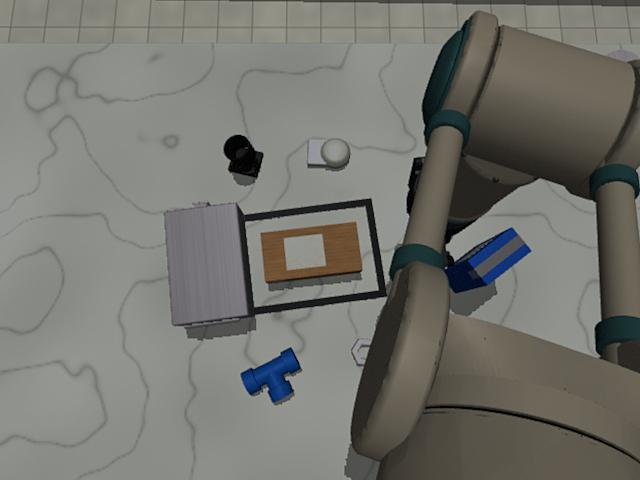

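The carton lies flat inside the outline. From the top view its base end is at about bay x = −77 mm (column 361) and its top end at about +71 mm (column 262), so it stands about 28 mm off the box. I lower the fingers behind its base.

Emit:
servo_tool:
  increments:
    - [3.2,0.2,0,0,0,0,0]
    - [0,0,4,0,0,0,0]
    - [0,0,4,0,0,0,0]
    - [0,0,3,0,0,0,0]
    - [0,0,0.8,0,0,0,0]

```text
clock: 5.85
position: [0.581, -0.0984, 0.0131]
ee_rot: [-0.003, 0.663, 0.748, -0.001]
contact_force: [0.1, 0.5, -0.2]
width: 0.0427
gripper_force: 0.0
```

Emit:
servo_tool:
  increments:
    - [0.7,0,0,0,0,-0.8,0]
    - [0.7,0,0,0,0,0,0]
    - [0.7,0,0,0,0,0,0]
    - [0.7,0,0,0,0,0,0]
    - [0,0,0,0,0,0,0]

```text
clock: 6.35
position: [0.5803, -0.0709, 0.0174]
ee_rot: [0.001, 0.658, 0.753, 0.0]
contact_force: [-0.2, 0.0, -0.2]
width: 0.0427
gripper_force: 0.0
```

```bash
cat > m.py <<'E'
from h import *
st()
for n in("side","top"):
    im=optics.get_image(n)[:,:,::-1].copy(); hs=cv2.cvtColor(im,cv2.COLOR_BGR2HSV)
    m=((hs[:,:,0]<25)&(hs[:,:,1]>90)&(hs[:,:,2]>50)).astype(np.uint8)
    c=proj(n,(*(C+0.01*BX),.04)); b=np.zeros_like(m); cv2.circle(b,tuple(int(v) for v in c),95,1,-1)
    k,_=cv2.findContours(m&b,0,1); k=max(k,key=cv2.contourArea)
    q=cv2.approxPolyDP(cv2.convexHull(k),4,True)[:,0]; print(n,[(p.tolist(),(bay(at_z(n,p,.04))*1000).round(0).tolist()) for p in q])
E
python3 m.py
```

```text
t 6.35 pos [ 0.5803 -0.0709  0.0174] bay [-0.0909 -0.0007] yaw 97.73 zax [ 0.002 -0.    -1.   ] F [-0.2  0.  -0.2] w 0.04272120806390899
side [([313, 239], [-79.0, -34.0]), ([359, 246], [-76.0, 39.0]), ([346, 324], [73.0, 37.0]), ([295, 316], [71.0, -35.0])]
top [([318, 227], [-21.0, -36.0]), ([299, 277], [18.0, 38.0]), ([265, 281], [70.0, 37.0]), ([261, 233], [68.0, -38.0])]
```

Emit:
servo_tool:
  increments:
    - [0.5,0,0,0,0,0,0]
    - [0.5,0,0,0,0,0,0]
    - [0.5,0,0,0,0,0,0]
    - [0.5,0,0,0,0,0,0]
    - [0.2,0,0,0,0,0,0]

```text
clock: 6.95
position: [0.5773, -0.0498, 0.0165]
ee_rot: [0.0, 0.658, 0.753, 0.0]
contact_force: [0.8, -2.6, 2.3]
width: 0.0423
gripper_force: 1.8
```

Emit:
servo_tool:
  increments:
    - [0.1,0,0,0,0,0,0]
    - [0.1,0,0,0,0,0,0]
    - [0.1,0,0,0,0,0,0]
    - [0.1,0,0,0,0,0,0]
    - [0,0,0,0,0,0,0]

```text
clock: 7.45
position: [0.5765, -0.046, 0.0163]
ee_rot: [-0.0, 0.658, 0.753, 0.0]
contact_force: [0.4, -2.8, 1.9]
width: 0.0429
gripper_force: 1.6
```

```bash
python3 m.py
```

```text
t 7.45 pos [ 0.5765 -0.046   0.0163] bay [-0.0658 -0.0002] yaw 97.65 zax [-0.  0. -1.] F [ 0.4 -2.8  1.9] w 0.04287195437597784
side [([312, 250], [-56.0, -32.0]), ([357, 257], [-52.0, 39.0]), ([348, 325], [74.0, 40.0]), ([296, 318], [74.0, -33.0])]
top [([327, 226], [-35.0, -35.0]), ([346, 272], [-54.0, 40.0]), ([306, 277], [7.0, 39.0]), ([315, 228], [-16.0, -35.0])]
```

Emit:
servo_tool:
  increments:
    - [0.1,0,0,0,0,0,0]
    - [0.1,0,0,0,0,0,0]
    - [0.1,0,0,0,0,0,0]
    - [0,0,0,0,0,0,0]
    - [0,0,0,0,0,0,0]

```text
clock: 8.05
position: [0.5763, -0.0445, 0.0162]
ee_rot: [0.001, 0.658, 0.753, -0.001]
contact_force: [0.6, -7.6, 1.6]
width: 0.0432
gripper_force: 3.8
```

Emit:
servo_tool:
  increments:
    - [0.1,0,0,0,0,0,0]
    - [0.1,0,0,0,0,0,0]
    - [0,0,0,0,0,0,0]
    - [0,0,0,0,0,0,0]
    - [0,0,0,0,0,0,0]

```text
clock: 8.55
position: [0.5763, -0.0445, 0.0163]
ee_rot: [0.002, 0.658, 0.753, -0.002]
contact_force: [-0.2, -13.7, 0.8]
width: 0.0429
gripper_force: 6.7
```

The force rose to 14 N while the arm stayed put, so the carton is against the wall. I withdraw straight back, then up.

Emit:
servo_tool:
  increments:
    - [-0.3,0,0,0,0,0,0]
    - [-0.3,0,0,0,0,0,0]
    - [-1.2,0,0,0,0,0,0]
    - [-1.7,0,0,0,0,0,0]
    - [0,0,-2,0,0,0,0]

```text
clock: 9.05
position: [0.5791, -0.0778, 0.0341]
ee_rot: [-0.002, 0.659, 0.752, -0.001]
contact_force: [-1.0, 0.6, 0.5]
width: 0.0429
gripper_force: 0.0
```

Emit:
servo_tool:
  increments:
    - [0,0,-4,0,0,0,0]
    - [0,0,-4,0,0,0,0]
    - [0,0,-4,0,0,0,0]
    - [0,0,-4,0,0,0,0]
    - [0,0,-4,0,0,0,0]

```text
clock: 9.55
position: [0.5803, -0.0767, 0.2379]
ee_rot: [-0.0, 0.659, 0.753, -0.0]
contact_force: [0.5, -0.2, 0.1]
width: 0.0426
gripper_force: 0.0
```

Emit:
servo_tool:
  increments:
    - [-4,0,0,0,0,0,0]
    - [-4,0,0,0,0,0,0]
    - [-4,0,0,0,0,0,0]
    - [-4,0,0,0,0,0,0]
    - [0,0,0,0,0,0,0]

```text
clock: 10.05
position: [0.602, -0.2408, 0.2354]
ee_rot: [0.001, 0.66, 0.751, -0.001]
contact_force: [-0.6, -0.0, 0.7]
width: 0.0428
gripper_force: 0.0
```

```bash
python3 m.py; python3 - <<'E'
from h import *
snap("top","d.png",(140,110,460,350),2.5)
E
```

```text
t 10.05 pos [ 0.602  -0.2408  0.2354] bay [-0.2622  0.0003] yaw 97.35 zax [ 0.    -0.003 -1.   ] F [-0.6 -0.   0.7] w 0.04275414857855031
side [([311, 252], [-51.0, -33.0]), ([357, 258], [-50.0, 39.0]), ([348, 325], [74.0, 40.0]), ([296, 318], [74.0, -33.0])]
top [([338, 225], [-53.0, -35.0]), ([345, 272], [-53.0, 39.0]), ([248, 285], [96.0, 39.0]), ([244, 236], [94.0, -37.0])]
```

View pics/d.png

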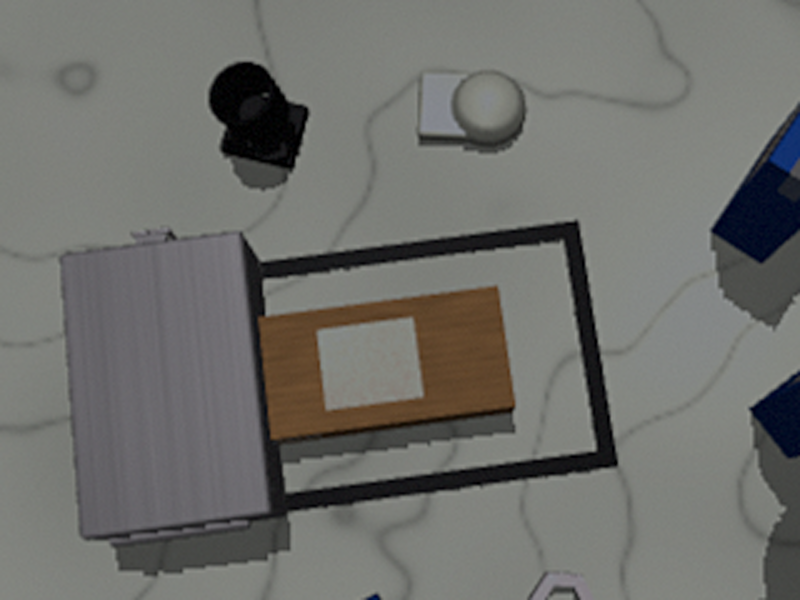

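The carton lies flat and centred. Its top end, from crop (260,318) to (272,438), sits square against the box wall, everything is inside the tape, and the other fittings haven't moved.

```bash
python3 -c "
from rig import manip; print(manip.sign_off())"
```

```text
the job is handed in; nothing more can be done
None
```

The job is handed in: I tipped the brown carton over flat inside the outline, then pushed it until its top end sat square against the stainless box, taking about 10 s of robot time and at most about 14 N in the force readings.

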